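# Nest the pastry cutters on their boards

### The arm

A 7-joint arm with a two-finger parallel gripper is mounted at the origin on the work surface. World frame = base frame: x ahead of the robot, y to its left, z up, the work surface at z = 0. Lengths are in m, angles in rad, forces in N, time in s.
With the tool pointing down it reaches from about 0.425 to 0.925 m from the base axis. Payload 6.8 kg.
Tool frame: the origin (TCP) lies on the front face of the gripper's body, between the roots of the fingers; the fingertips stand 73 mm ahead of it and the grasp point (between the pads) lies 54 mm ahead of it (env.nose_length is the distance from the TCP to the fingertips, in m); z points along the fingers, y is the direction in which the jaws open and shut (so a half turn about z gives the same grasp; the last joint's range is limited). The gripper opens to 85 mm and grips with 20 to 120 N. Pads are 22 mm wide; open, the fingers measure 114 mm over their backs; the gripper's body (76 mm by 85 mm) begins 54 mm behind the grasp point. The pads swing forward as they close: fully open they stand 13 mm farther back than shut.
Start: joints at [1.063, 0.477, 0.022, 1.555, -0.011, 1.109, -0.083], TCP at [0.263, -0.622, 0.304] pointing down, gripper open.
Joint ranges: [-2.96, 2.96], [-0.34, 2.1], [-1.41, 1.46], [0.24, 2.44], [-1.37, 4.51], [0.17, 1.92], [-2.96, 2.96]. Speed limits (rad/s): [2.39, 2.39, 3.14, 3.14, 3.14, 3.14, 3.14].

### API

Orientations are given as a unit quaternion [w, x, y, z].
In Python, from cell import env, kin, camera, calibration, job gives the robot as it stands. The module is installed in compiled form; this text tells all that it offers. Calls block until the motion is done:
- env.reach(position, orientation): joint-space move of the TCP to a pose.
- env.movel(position, velocity=0.15, rot=None, stop_force=None): straight line of the TCP; rot=None keeps the orientation; velocity is the mean speed in m/s. With stop_force (N) it stops when the force on the tool has changed by that much, and returns True; else False.
- env.goto_joints(angles): joint-space move.
- env.grip(opening, f_grip=None): finger opening in m; f_grip is the grip in N (None keeps the last); returns when the fingers have stopped.
- env.dwell(seconds).
- kin.inverse_kinematics(position, orientation): joint angles nearest the present ones, or None.
- env.get_state(): the state.
- camera(name): name is "side" or "top" or "wrist"; returns (picture, depth): 400x640x3 uint8, blue, green, red; 400x640 float32, m along the optical axis (not along the pixel's ray), 0 where there is no reading.
- calibration(name): a dict with "fx", "fy", "cx", "cy" (pixels), "rvec" (rotation vector, rad) and "tvec" (3), from world to camera coordinates, as OpenCV has them. Camera axes: x right, y down, z forward; pixel columns grow to the right and rows downward; lengths in m; the calibration is good to about 2 mm. A picture is of the moment at which its call begins: read the wrist's pose just before it. calibration takes no time and is no camera call; for the wrist camera it gives the pose at the moment of the call.
A pose or a line that the arm cannot do raises env.PlanningError and nothing moves.
- job.job_done(): hands the job in, once; it reports no verdict.
The state is a dict: "time": time; "qpos": joint angles; "joint_velocities": joint speeds; "joint_torque": joint torques, N m; "tcp_pos": TCP position; "orientation": TCP orientation; "force": force on the tool from outside, world axes, zero at the start; "torque": the same for the moment, N m; "opening": finger opening in m.
Only numpy, scipy, OpenCV 4.12 (cv2) and the standard library are available. Lean on these libraries where they do the work, as an engineer would, in place of code of your own. Each camera call takes 0.05 s, during which the arm holds its last target. There are 200 camera calls.

### The job

The pastry workshop is over: put the four bar-handled cutters away, the two round ones on the round wooden board and the two square ones on the square board. On each board the small cutter stands in the middle with the large one over it, both upright, flat on the wood and centred on the board (the large one's handle closes its top, so the small one has to be there first). Leave the glass bowl, the tart tin and the brush where they are.

Things in the scene. Friction and masses are not known exactly. Their poses are not given: they have to be found in the camera images.
- round_small_center (a point): Small round pastry cutter: ring 56 mm outside diameter, dark steel wall 16 mm high, 4 mm thick; wires at its +x and -x sides hold a flat wooden grip bar (12 mm wide, 10 mm high) across the middle along its x; 46 mm high in all. Point: on its axis, half-way up, 23 mm over its underside; bar's middle 18 mm higher. About 60 g.
- round_large_center (a point): Large round pastry cutter: ring 100 mm outside, 92 mm inside diameter, dark steel wall 25 mm high, 4 mm thick; wires at its +x and -x sides hold a flat wooden grip bar (12 mm wide, 10 mm high) across the middle along its x; 78 mm high in all. Point: on its axis, half-way up, 39 mm over its underside; bar's middle 34 mm higher. About 120 g. Nothing goes in past the bar; it fits down over the small one at any yaw, bars 22 mm apart.
- square_small_center (a point): Small square pastry cutter: square frame 48 mm outside, dark steel wall 16 mm high, 4 mm thick; wires at its +x and -x sides hold a flat wooden grip bar (12 mm wide, 10 mm high) across the middle along its x; 46 mm high in all. Point: on its axis, half-way up, 23 mm over its underside; bar's middle 18 mm higher. About 60 g.
- square_large_center (a point): Large square pastry cutter: square frame 100 mm outside, 92 mm inside, dark steel wall 25 mm high, 4 mm thick; wires at its +x and -x sides hold a flat wooden grip bar (12 mm wide, 10 mm high) across the middle along its x; 78 mm high in all. Point: on its axis, half-way up, 39 mm over its underside; bar's middle 34 mm higher. About 120 g. Nothing goes in past the bar; it fits down over the small one at any yaw, bars 22 mm apart.
- round_board: Round plain wooden board, 140 mm diameter, 12 mm thick, fixed on the table, flat top without a rim. Origin at the centre of its underside (table level), z up.
- square_board: Square plain wooden board, 140 x 140 mm, 12 mm thick, fixed on the table, flat top without a rim. Origin at the centre of its underside (table level), x and y along its sides, z up.
- glass_bowl: Bystander: clear glass bowl, 110 mm across, 50 mm high, loose, at one side of the work. Origin at the centre of its underside.
- tart_tin: Bystander: shallow round metal tart tin without a handle, 96 mm across, 25 mm high, loose, at the other side of the work. Origin at the centre of its underside.
- pastry_brush: Bystander: pastry brush lying across the far side of the work, about 200 mm long, loose. Its x axis runs along it.
Things that resemble listed ones, but are neither listed nor needed, are in the scene too. What is shaped like the part that bears round_small_center but blue, purple or turquoise is not meant.

How it is judged:
At the end, for the whole second after the job is handed in: Each round cutter's axis is within 15 mm of the round board's centre and each square cutter's within 15 mm of the square board's centre; all four stand flat on their board (height within 4 mm, tilt under 0.08 rad) with the small one inside the large one, released and at rest (horizontal distance between each of round_small_center, round_large_center and round_board below 0.015 m and z of round_small_center in the frame of round_board between 0.031 and 0.039 m and angle between each of round_small_center, round_large_center, square_small_center, square_large_center's own z axis and vertical below 0.08 rad and linear speed of each of round_small, round_large, square_small, square_large below 0.02 m/s and z of round_large_center in the frame of round_board between 0.047 and 0.055 m and horizontal distance between each of square_small_center, square_large_center and square_board below 0.015 m and z of square_small_center in the frame of square_board between 0.031 and 0.039 m and z of square_large_center in the frame of square_board between 0.047 and 0.055 m); the robot touches nothing.
It fails at once if the glass bowl is pushed more than 30 mm from its place (distance of glass_bowl from where it was at the start of the episode above 0.03 m).
It fails at once if the tart tin is pushed more than 30 mm from its place (distance of tart_tin from where it was at the start of the episode above 0.03 m).
It fails at once if the pastry brush is pushed more than 30 mm from its place (distance of pastry_brush from where it was at the start of the episode above 0.03 m).
It also fails if it takes over 120 s, if anything falls off the work surface, if the arm or the gripper's body presses on something with over 40 N, if the wrist force passes 120 N, or if a joint passes its speed limit or range.

## Working session

There is one attempt and no reset: what is moved stays moved. The work goes in short steps, each a Python script; the robot and the scene stay as the last script left them, time stands still between calls to the robot, and variables do not carry over. Pictures are saved under pics/ and viewed, about 12 in all and at most 16, crops included, and the job is handed in when it is done.

```bash
mkdir -p pics
cat > h.py <<'E'
import numpy as np, cv2
from cell import env, kin, camera, calibration, job
def cloud(name):
    c=calibration(name); im,d=camera(name)
    R=cv2.Rodrigues(np.array(c["rvec"],float))[0]; t=np.array(c["tvec"],float).ravel()
    v,u=np.mgrid[:400,:640]
    P=np.stack([(u-c["cx"])/c["fx"]*d,(v-c["cy"])/c["fy"]*d,d],-1)
    W=(P-t)@R   # world
    W[d==0]=np.nan
    return im,d,W
E
python3 - <<'E'
from h import *
for n in("top","side"):
    im,d,W=cloud(n); cv2.imwrite(f"pics/{n}0.png",im); np.savez(f"{n}0.npz",im=im,W=W)
    print(n,calibration(n), np.nanmin(W.reshape(-1,3),0),np.nanmax(W.reshape(-1,3),0))
print(env.get_state(),env.nose_length)
E
```

```text
top {'fx': 445.3312611679723, 'fy': 445.3312611679723, 'cx': 316.69863669814725, 'cy': 202.63885110002175, 'rvec': array([ 2.01674044, -2.19617232,  0.23563933]), 'tvec': array([0.03381841, 0.60153344, 1.21598994])} [-0.08634775 -1.8150634  -0.7750066 ] [2.02888283 1.55315129 0.71964322]
side {'fx': 380.97407713867386, 'fy': 380.97407713867386, 'cx': 322.735212955848, 'cy': 200.6330863473431, 'rvec': array([ 2.09732436, -0.30778375,  0.20205844]), 'tvec': array([-0.56325829,  0.13889903,  1.211199  ])} [-1.27459885 -0.76304775 -0.77389801] [2.33224935 1.91486005 0.71534011]
{'time': 0.1, 'qpos': array([ 1.06288303,  0.47770483,  0.02235392,  1.55635453, -0.01148229,
        1.10929737, -0.08307663]), 'joint_velocities': array([ 0.00142105, -0.0010824 ,  0.00090484, -0.00370218,  0.00035387,
        0.00014687,  0.00079576]), 'joint_torque': array([ 4.38180883e-03, -5.97763824e+01,  1.61357414e+00, -2.81955242e+01,
        1.28389723e-02,  4.99460060e-03,  3.36534129e-05]), 'tcp_pos': array([ 0.26256735, -0.62138753,  0.3030307 ]), 'orientation': array([-7.84798044e-04,  9.80080694e-01,  1.98597997e-01, -2.30155447e-04]), 'force': array([ 0.27279005,  0.09803794, -0.78712211]), 'torque': array([-0.00488127,  0.03139308, -0.02785249]), 'opening': 0.08547237459596423} 0.0726
```

View pics/top0.png

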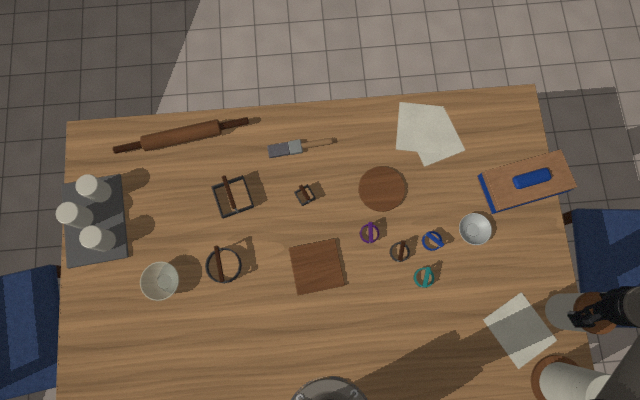

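View pics/side0.png

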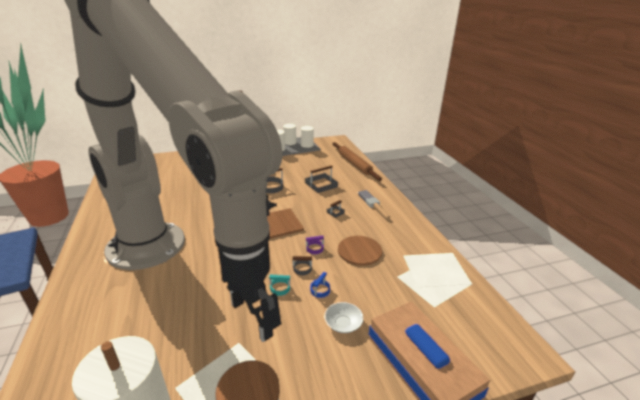

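The top view shows the round small cutter at (400,251), with purple, blue and turquoise decoys around it. The square small is at (305,194), square large at (233,197) and round large at (224,265). The round board is at (382,188) and the square board at (317,266). Next I'll get heights and an enlarged crop.

Run:
```python
from h import *
z=np.load("top0.npz"); im,W=z["im"],z["W"]
for n,(u,v,r) in dict(rs=(400,251,14),ss=(305,194,14),sl=(233,197,25),rl=(224,265,25),rb=(382,188,28),sb=(317,266,32),bowl=(160,281,24),tin=(475,229,20),pur=(369,233,14),blue=(432,241,14)).items():
    P=W[v-r:v+r+1,u-r:u+r+1].reshape(-1,3); 
    print(n,W[v,u].round(3),"zpct",np.nanpercentile(P[:,2],[1,25,50,90,95,97,99,100]).round(4))
    top=P[P[:,2]>np.nanmax(P[:,2])-.012]; c=top.mean(0); q=P[P[:,2]>.007]
    w,V=np.linalg.eigh(np.cov(top[:,:2].T)); print("   top",len(top),c.round(4),"yaw",np.degrees(np.arctan2(V[1,1],V[0,1])).round(1),"ext",np.ptp((top-c)[:,:2]@V,axis=0).round(3),"all",q.min(0).round(3),q.max(0).round(3),((q.min(0)+q.max(0))/2).round(4))
cv2.imwrite("pics/c1.png",cv2.resize(im[160:300,190:450],None,fx=3,fy=3,interpolation=cv2.INTER_CUBIC))
```

```text
rs [ 0.446 -0.243  0.044] zpct [-0.0047  0.0004  0.0029  0.0434  0.0477  0.0488  0.0506  0.0522]
   top 87 [ 0.4467 -0.2457  0.0476] yaw 163.1 ext [0.012 0.056] all [ 0.41  -0.288  0.007] [ 0.492 -0.214  0.052] [ 0.4511 -0.2511  0.0297]
ss [0.634 0.014 0.05 ] zpct [-0.0043  0.0004  0.0026  0.0201  0.047   0.0481  0.05    0.0537]
   top 66 [0.6415 0.0168 0.0475] yaw -154.5 ext [0.012 0.048] all [ 0.606 -0.03   0.007] [0.687 0.057 0.054] [0.6467 0.0138 0.0304]
sl [0.655 0.233 0.003] zpct [-0.0045  0.0003  0.0024  0.0266  0.076   0.0789  0.0809  0.0884]
   top 125 [0.6516 0.2318 0.0797] yaw -164.5 ext [0.012 0.099] all [0.58  0.161 0.007] [0.739 0.305 0.088] [0.6594 0.2331 0.0477]
rl [0.453 0.268 0.004] zpct [-0.0044  0.0004  0.0025  0.0264  0.0776  0.0798  0.0819  0.0856]
   top 169 [0.4508 0.2681 0.0795] yaw -172.1 ext [0.013 0.101] all [0.383 0.196 0.007] [0.522 0.343 0.086] [0.4527 0.2693 0.0463]
rb [ 0.642 -0.218  0.015] zpct [-0.0043  0.0016  0.0078  0.016   0.0171  0.0178  0.0192  0.0218]
   top 1511 [ 0.6417 -0.2163  0.0141] yaw 132.6 ext [0.139 0.173] all [ 0.552 -0.314  0.007]
[... 531 characters left out ...]
0.483 -0.002] zpct [-0.0041  0.0015  0.0051  0.0229  0.0261  0.0275  0.0299  0.0479]
   top 9 [ 0.5404 -0.5319  0.0418] yaw -158.4 ext [0.004 0.009] all [ 0.435 -0.537  0.007] [ 0.553 -0.424  0.048] [ 0.4939 -0.4809  0.0275]
pur [ 0.504 -0.16   0.049] zpct [-0.0045  0.0004  0.0025  0.0431  0.0472  0.0485  0.0508  0.0525]
   top 88 [ 0.5092 -0.1639  0.0472] yaw 177.0 ext [0.013 0.056] all [ 0.466 -0.205  0.007] [ 0.544 -0.129  0.052] [ 0.5051 -0.1672  0.0297]
blue [ 0.471 -0.348  0.006] zpct [-0.0041  0.0005  0.0028  0.0427  0.0465  0.0479  0.0503  0.0529]
   top 92 [ 0.472  -0.3446  0.0466] yaw 45.6 ext [0.014 0.056] all [ 0.439 -0.39   0.007] [ 0.503 -0.304  0.053] [ 0.4712 -0.3471  0.03  ]
```

View pics/c1.png

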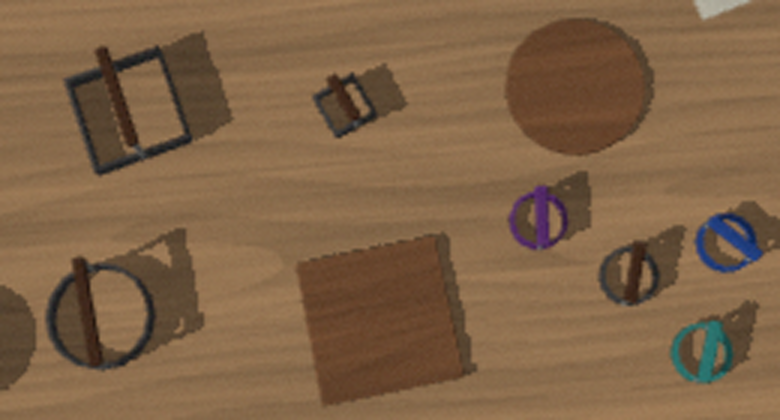

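```bash
cat >> h.py <<'E'
from scipy.spatial.transform import Rotation as Rn
def quat(baryaw,flip=0):   # tool down, jaws (tool y) across a bar at baryaw (rad)
    q=(Rn.from_euler("z",baryaw+flip*np.pi)*Rn.from_euler("x",np.pi)).as_quat()
    return np.r_[q[3],q[:3]]
E
python3 - <<'E'
from h import *
z=np.load("top0.npz"); W=z["W"]
Z=cv2.GaussianBlur(np.nan_to_num(W[...,2]).astype(np.float32),(0,0),1.2)
for n,u,v in(("rb",382,188),("sb",317,266)):
    m=((Z>.006)&(Z<.03)).astype(np.uint8); _,L=cv2.connectedComponents(m); M=L==L[v,u]
    P=W[M]; xy=P[:,:2]; h,_=np.histogram(xy[:,0],1)
    # project pixels at fixed height 12mm, weighting area
    r=cv2.minAreaRect((xy*1000).astype(np.float32)); 
    ed=M&(cv2.erode(M.astype(np.uint8),np.ones((3,3)))==0)
    print(n,M.sum(),"mean",xy.mean(0).round(4),"rect",r,"enc",cv2.minEnclosingCircle((xy*1000).astype(np.float32)))
tg=dict(rs=(.4467,-.2457,.095,163.1),ss=(.6415,.0168,.095,25.5),sl=(.6516,.2318,.127,15.5),rl=(.4508,.2681,.127,7.9))
for n,(x,y,h,a) in tg.items():
    for f in(0,1):
        print(n,f,[None if (q:=kin.inverse_kinematics([x,y,k],quat(np.radians(a),f))) is None else q.round(2) for k in(h,.28)])
for a in range(0,360,15):
    print(a,[kin.inverse_kinematics([x,y,k],quat(np.radians(a+8))) is not None for x,y in((.642,-.218),(.426,-.001)) for k in(.107,.139,.2,.28)])
E
```

```text
Traceback (most recent call last):
ValueError: autodetected range of [nan, nan] is not finite
```

Run:
```python
from h import *
z=np.load("top0.npz"); W=z["W"]
Z=cv2.GaussianBlur(np.nan_to_num(W[...,2]).astype(np.float32),(0,0),1.2)
for n,u,v in(("rb",382,188),("sb",317,266)):
    m=((Z>.007)&(Z<.03)).astype(np.uint8); _,L=cv2.connectedComponents(m); M=L==L[v,u]
    M&=np.isfinite(W[...,2])
    xy=W[M][:,:2]; 
    r=cv2.minAreaRect((xy*1000).astype(np.float32)); 
    print(n,M.sum(),"mean",xy.mean(0).round(4),"rect",r,"enc",cv2.minEnclosingCircle((xy*1000).astype(np.float32)))
tg=dict(rs=(.4467,-.2457,.095,163.1),ss=(.6415,.0168,.095,25.5),sl=(.6516,.2318,.127,15.5),rl=(.4508,.2681,.127,7.9))
for n,(x,y,h,a) in tg.items():
    for f in(0,1):
        print(n,f,[None if (q:=kin.inverse_kinematics([x,y,k],quat(np.radians(a),f))) is None else q.round(2) for k in(h,.28)])
for a in range(0,360,15):
    print(a,[kin.inverse_kinematics([x,y,k],quat(np.radians(a+8))) is not None for x,y in((.642,-.218),(.426,-.001)) for k in(.107,.139,.2,.28)])
```

```text
rb 1646 mean [ 0.6415 -0.2156] rect ((641.4609375, -215.13836669921875), (139.2441864013672, 139.7540740966797), 45.14353561401367) enc ((643.4624633789062, -217.1013946533203), 72.71184539794922)
sb 2331 mean [4.252e-01 4.000e-04] rect ((427.0938720703125, 0.1925506591796875), (142.97174072265625, 141.52163696289062), 6.855813503265381) enc ((424.954833984375, 0.5505256652832031), 94.81895446777344)
rs 0 [array([ 0.77,  0.56, -0.49,  2.07,  0.45,  0.61,  1.25]), array([ 0.89,  0.29, -0.61,  1.94,  0.2 ,  0.97,  1.47])]
rs 1 [array([ 0.37,  0.52,  0.01,  2.1 , -0.01,  0.53, -1.47]), array([ 0.41,  0.23, -0.04,  1.97,  0.01,  0.94, -1.5 ])]
ss 0 [array([ 0.05,  0.68, -0.24,  1.76,  0.22,  0.72, -1.43]), array([ 0.16,  0.47, -0.38,  1.64,  0.2 ,  1.06, -1.41])]
ss 1 [array([ 0.63,  1.05, -1.2 ,  1.72,  1.07,  1.17,  1.13]), array([ 0.64,  0.74, -1.19,  1.61,  0.71,  1.29,  1.35])]
sl 0 [array([-0.13,  0.73, -0.44,  1.61,  0.38,  0.88, -2.02]), array([ 0.02,  0.62, -0.7 ,  1.5 ,  0.42,  1.18, -2.04])]
sl 1 [array([ 0.06,  0.82, -0.76,  1.6 ,  0.64,  0.99,  0.94]), array([ 0.13,  0.68, -
[... 843 characters left out ...]
True, True]
165 [True, True, True, True, True, True, True, True]
180 [True, True, True, True, True, True, True, True]
195 [True, True, True, True, True, True, True, True]
210 [True, True, True, True, True, True, True, True]
225 [True, True, True, True, True, True, True, True]
240 [True, True, True, True, True, True, True, True]
255 [True, True, True, True, True, True, True, True]
270 [True, True, True, True, True, True, True, True]
285 [True, True, True, True, True, True, True, True]
300 [True, True, True, True, True, True, True, True]
315 [True, True, True, True, True, True, True, True]
330 [True, True, True, True, True, True, True, True]
345 [True, True, True, True, True, True, True, True]
```

```bash
cat >> h.py <<'E'
HOV=.28
def near(n,xy,h,r,cam="wrist"):
    """bar centre + yaw from points around bar height h within r of xy"""
    im,d,W=cloud(cam); cv2.imwrite(f"pics/{n}.png",im)
    P=W.reshape(-1,3); P=P[(np.abs(P[:,2]-h)<.009)&(np.hypot(P[:,0]-xy[0],P[:,1]-xy[1])<r)]
    c,(w,l),a=(r_:=cv2.minAreaRect((P[:,:2]*1000).astype(np.float32)))
    m=P.mean(0); V=np.linalg.eigh(np.cov(P[:,:2].T))[1]
    e=(P-m)[:,:2]@V; mid=m[:2]+V@((np.percentile(e,1,axis=0)+np.percentile(e,99,axis=0))/2)
    yaw=np.arctan2(V[1,1],V[0,1])
    print(n,len(P),"mean",m.round(4),"mid",mid.round(4),"yaw",np.degrees(yaw).round(1)%180,"ext",np.ptp(e,axis=0).round(3))
    return mid,yaw
def best(xy,yaw,z=HOV,n=2):
    q0=env.get_state()["qpos"]; o=[]
    for k in range(n):
        Q=quat(yaw+k*2*np.pi/n); j=kin.inverse_kinematics([*xy,z],Q)
        if j is not None: o.append((np.abs(j-q0).max(),yaw+k*2*np.pi/n))
    return min(o)[1]
def hover(xy,yaw,n=2):
    yaw=best(xy,yaw,n=n); env.reach([*xy,HOV],quat(yaw)); return yaw
def pick(xy,yaw,zg,op=.045):
    yaw=hover(xy,yaw); env.grip(op)
    env.movel([*xy,zg+.04],.25); s=env.movel([*xy,zg],.08,stop_force=15)
    env.grip(0,40); g=env.get_state()["opening"]; z=env.get_state()["tcp_pos"]
    env.movel([*xy,HOV],.25); st=env.get_state()
    print("pick stop",s,"open",g,st["opening"],"tcp",z,"t",st["time"],"F",st["force"].round(2)); return yaw
def place(xy,yaw,zg,n=2,op=.045):
    yaw=hover(xy,yaw,n); env.movel([*xy,zg+.03],.25)
    s=env.movel([*xy,zg-.003],.04,stop_force=6); z=env.get_state()["tcp_pos"]
    env.grip(op); env.movel([*xy,HOV],.2); print("place contact",s,"tcp",z,"t",env.get_state()["time"]); return yaw
E
python3 - <<'E'
from h import *
xy=np.array([.4467,-.2457]); y=np.radians(163.1)
y=hover(xy,y); m,yw=near("w_rs",xy,.042,.04)
if np.hypot(*(m-xy))<.008 and abs(np.sin(yw-y))<.15: pick(m,yw,.095)
near("after_rs",xy,.042,.05)
E
```

```text
w_rs 860 mean [ 0.4488 -0.2471  0.0461] mid [ 0.4475 -0.2468] yaw 162.4 ext [0.012 0.058]
pick stop False open 0.011005045448913214 0.011393897996294073 tcp [ 0.4478185  -0.2469032   0.09553225] t 5.0917 F [ 0.14 -0.06 -0.63]h.py:21: RuntimeWarning: Mean of empty slice.
  m=P.mean(0); V=np.linalg.eigh(np.cov(P[:,:2].T))[1]
  ret = um.true_divide(
  avg = a.mean(axis, **keepdims_kw)
h.py:21: RuntimeWarning: Degrees of freedom <= 0 for slice
  m=P.mean(0); V=np.linalg.eigh(np.cov(P[:,:2].T))[1]
  c *= np.true_divide(1, fact)
  c *= np.true_divide(1, fact)
Traceback (most recent call last):
  File "h.py", line 22, in near
    e=(P-m)[:,:2]@V; mid=m[:2]+V@((np.percentile(e,1,axis=0)+np.percentile(e,99,axis=0))/2)
                                   ~~~~~~~~~~~~~^^^^^^^^^^^^
IndexError: index -1 is out of bounds for axis 0 with size 0
```

View pics/w_rs.png

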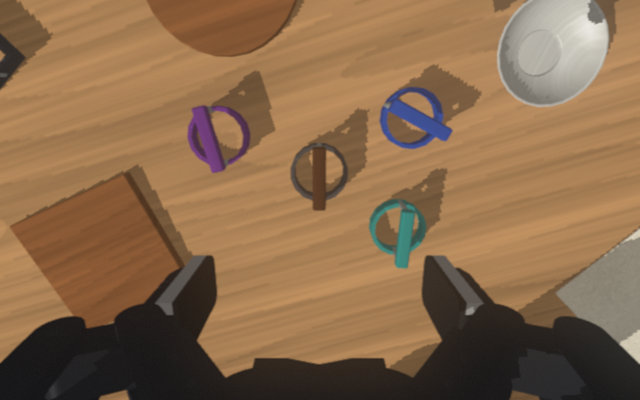

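View pics/after_rs.png

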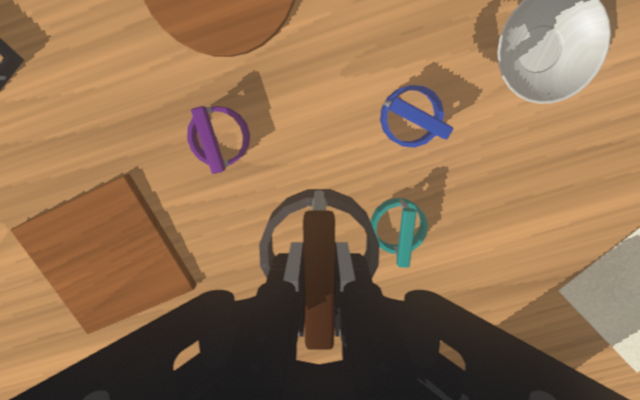

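The round small cutter (centre of the second view, about (320,270)) is held level between the pads, and the three decoys haven't moved. Next I'll place it and fetch the large one.

Run:
```python
from h import *
rb=np.array([.6415,-.2155])
place(rb,np.radians(163),.107)
near("w_rs2",rb,.054,.045)
xy=np.array([.4508,.2681]); y=hover(xy,np.radians(7.9)); m,yw=near("w_rl",xy,.074,.062)
if np.hypot(*(m-xy))<.01 and abs(np.sin(yw-y))<.15: pick(m,yw,.127)
cv2.imwrite("pics/rl_held.png",camera("wrist")[0])
cv2.imwrite("pics/comb.png",np.vstack([cv2.resize(np.hstack([cv2.imread(f"pics/{a}.png") for a in p]),(800,250)) for p in(("w_rs2","w_rl"),("rl_held","rl_held"))]))
```

```text
place contact True tcp [ 0.64107951 -0.2153174   0.10761199] t 8.8083
w_rs2 923 mean [ 0.6416 -0.2154  0.0581] mid [ 0.6408 -0.2152] yaw 163.0 ext [0.012 0.057]
w_rl 1773 mean [0.4542 0.2693 0.0782] mid [0.4518 0.2692] yaw 7.900000000000006 ext [0.011 0.101]
pick stop False open 0.011474246186830349 0.010991774317612162 tcp [0.45205785 0.26911893 0.12730237] t 13.6583 F [-0.8  -0.85 -1.41]
```

View pics/comb.png

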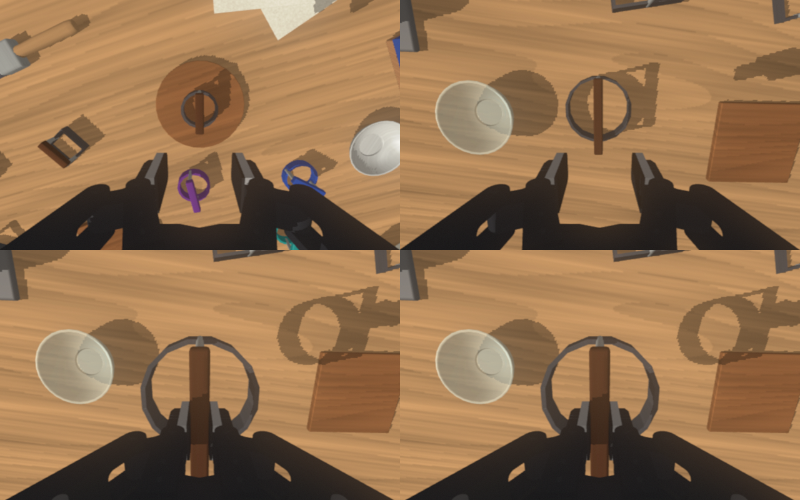

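Small ring is upright and centred on the board (top-left tile, around (200,103)). The large round cutter is held level.

Run:
```python
from h import *
rb=np.array([.641,-.2153])
place(rb,np.radians(8),.139)
near("w_rl2",rb,.086,.062)
xy=np.array([.6415,.0168]); y=hover(xy,np.radians(25.5)); m,yw=near("w_ss",xy,.042,.035)
if np.hypot(*(m-xy))<.01 and abs(np.sin(yw-y))<.15: pick(m,yw,.095)
cv2.imwrite("pics/ss_held.png",camera("wrist")[0])
im,d,W=cloud("wrist"); np.savez("ssw.npz",im=im,W=W)
cv2.imwrite("pics/comb2.png",np.vstack([cv2.resize(np.hstack([cv2.imread(f"pics/{a}.png") for a in p]),(800,250)) for p in(("w_rl2","w_ss"),("ss_held","ss_held"))]))
```

```text
place contact True tcp [ 0.64055593 -0.21550145  0.13927453] t 18.1667
w_rl2 1999 mean [ 0.6424 -0.2149  0.0901] mid [ 0.6398 -0.2154] yaw 7.699999999999989 ext [0.012 0.102]
w_ss 730 mean [0.6428 0.0173 0.046 ] mid [0.6418 0.017 ] yaw 25.69999999999999 ext [0.012 0.05 ]
pick stop False open 0.010951428761894694 0.011206921631920087 tcp [0.64209402 0.01701717 0.09549663] t 22.325 F [-0.86  0.8  -1.18]
```

View pics/comb2.png

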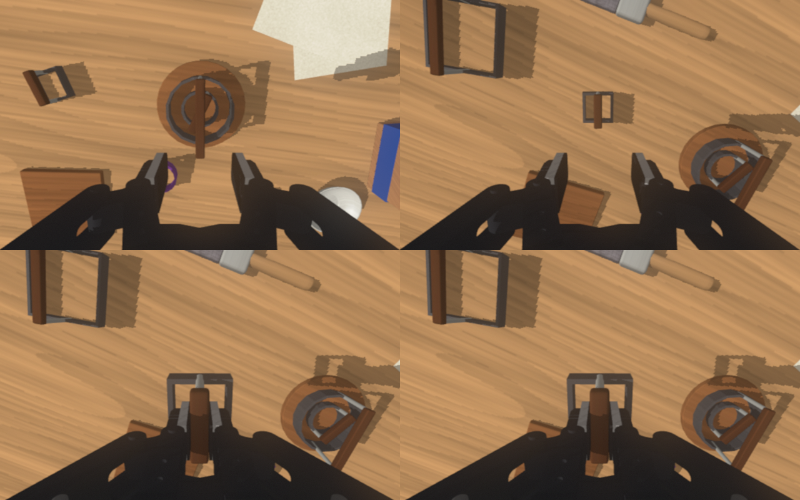

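The round stack is nested and centred on the board (top-left tile, around (200,103)). The small square cutter is held level.

Run:
```python
from h import *
sb=np.array([.4255,.0005])
place(sb,np.radians(7),.107,n=4)
near("w_ss2",sb,.054,.04)
xy=np.array([.6516,.2318]); y=hover(xy,np.radians(15.5)); m,yw=near("w_sl",xy,.074,.062)
if np.hypot(*(m-xy))<.01 and abs(np.sin(yw-y))<.15: pick(m,yw,.127)
cv2.imwrite("pics/sl_held.png",camera("wrist")[0])
im,d,W=cloud("top")
P=W.reshape(-1,3); s=(np.abs(P[:,:2]-sb).max(1)<.1)&(np.abs(P[:,2]-.014)<.0055)
print("board rect",cv2.minAreaRect((P[s][:,:2]*1000).astype(np.float32)))
cv2.imwrite("pics/tp.png",im)
cv2.imwrite("pics/comb3.png",np.vstack([cv2.resize(np.hstack([cv2.imread(f"pics/{a}.png") for a in p]),(800,250)) for p in(("w_ss2","w_sl"),("sl_held","tp"))]))
```

```text
place contact True tcp [4.25278670e-01 1.87979754e-04 1.07120249e-01] t 26.175
w_ss2 795 mean [0.4255 0.0008 0.0581] mid [0.4248 0.0008] yaw 7.0 ext [0.011 0.049]
w_sl 1802 mean [0.6568 0.234  0.0782] mid [0.6544 0.2334] yaw 15.599999999999994 ext [0.011 0.101]
pick stop False open 0.011015897821546945 0.011375947420612998 tcp [0.65475203 0.233362   0.12744883] t 30.3667 F [-0.33  0.85 -0.99]
board rect ((451.2969665527344, -41.184486389160156), (140.95654296875, 101.66248321533203), 57.873191833496094)
```

View pics/comb3.png

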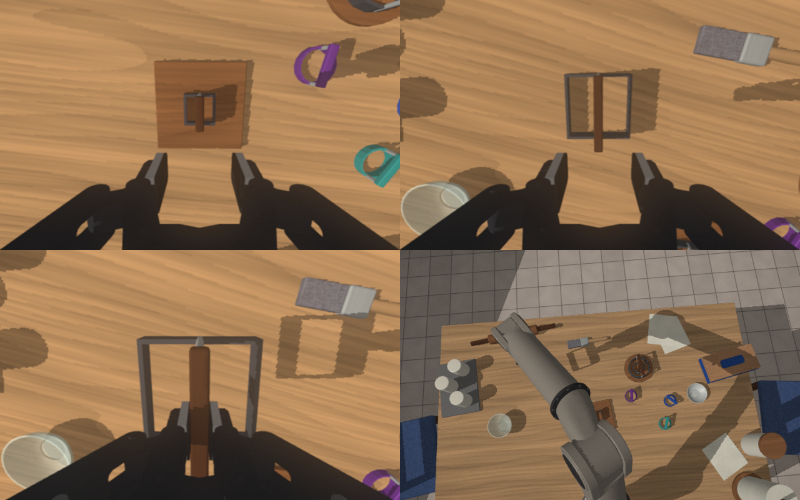

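The small square sits centred and aligned on its board (top-left tile, around (200,107)). The large square is held level. The board rectangle from the top view is useless here because the arm hides the board.

Run:
```python
from h import *
sb=np.array([.425,.0005])
place(sb,np.radians(7),.139,n=4)
near("w_sl2",sb,.086,.062)
env.reach([.263,-.622,.304],quat(np.radians(0)))
im,d,W=cloud("top"); cv2.imwrite("pics/end.png",im)
Z=np.nan_to_num(W[...,2]); P=W.reshape(-1,3)
for n,xy in(("rb",(.641,-.2155)),("sb",(.425,.0005))):
    r=np.abs(P[:,:2]-xy).max(1); a=(r<.1)
    for lo,hi,k in((.007,.02,"board"),(.03,.046,"large wall"),(.048,.064,"small bar"),(.079,.1,"large bar")):
        s=a&(P[:,2]>lo)&(P[:,2]<hi); c=cv2.minAreaRect((P[s][:,:2]*1000).astype(np.float32)); print(n,k,s.sum(),np.round(c[0],1),np.round(c[1],1),"z",np.median(P[s][:,2]).round(4))
for n,xy,c0 in(("bowl",(.4239,.4538),(.4239,.4538)),("tin",(.494,-.481),0)):
    s=(np.hypot(*(P[:,:2]-xy).T)<.08)&(P[:,2]>.007); print(n,((P[s].min(0)+P[s].max(0))/2).round(3))
w=cv2.imread("pics/w_sl2.png"); cv2.imwrite("pics/comb4.png",np.vstack([cv2.resize(np.hstack([w,w]),(800,250))[:,:400],cv2.resize(im[100:350,100:500],(400,250))]))
print(env.get_state()["time"])
```

```text
place contact True tcp [4.24734466e-01 3.24666699e-04 1.39253548e-01] t 34.2917
w_sl2 1987 mean [0.4267 0.0008 0.0901] mid [0.4242 0.0006] yaw 7.300000000000011 ext [0.012 0.102]
rb board 1150 [ 642.8 -215.9] [199.5 193. ] z 0.0132
rb large wall 192 [ 638.5 -215.1] [ 98.8 100.7] z 0.0375
rb small bar 52 [ 638.4 -214.7] [21.  97.8] z 0.0586
rb large bar 159 [ 639.1 -214.9] [100.4  13. ] z 0.0912
sb board 1867 [4.248e+02 2.000e-01] [195.3 201.2] z 0.0136
sb large wall 236 [424.4   0.6] [100.3 100.2] z 0.0378
sb small bar 2 [411.3 -21.8] [71.5  0. ] z 0.0535
sb large bar 166 [423.8   0.6] [100.8  12. ] z 0.0915
bowl [0.422 0.451 0.034]
tin [ 0.488 -0.482  0.043]
36.6833
```

View pics/comb4.png

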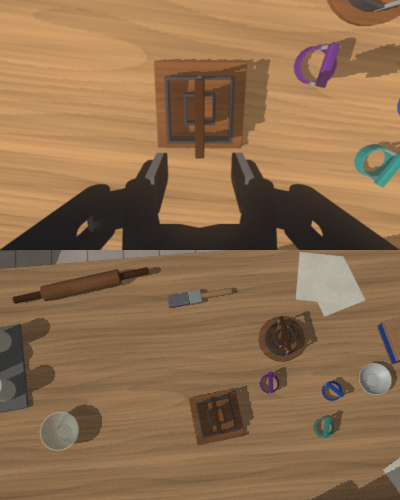

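Both stacks are nested, level and centred within about 3 mm. The bowl, tin and brush are where they started, and the arm is clear. I'm handing the job in.

```bash
python3 -c "
from cell import job
print(job.job_done())"
```

```text
the job is handed in; nothing more can be done
None
```

All four cutters are put away: each small cutter is in the middle of its board with the large one over it. The job was handed in with the arm clear at about 37 s of the 120 s.

- **Centring:** the last checks put each large cutter's wall and bar within about 3 mm of its board's centre, for both the round and the square stack. The small cutters measured within 1 mm just after I placed them. Once covered they show only in the pictures, where they are still inside.
- **Height:** every placing ended in contact with the wood at the expected height, to within 1 mm. The wrist camera read the large bars' tops at about 90 mm, which fits "flat on the board".
- **Bystanders:** the bowl measured within about 3 mm of its start. The tin's reading differed by 6 mm, but it is noisy and the tin was never near the arm's path. I checked the brush by picture only, and it looked unmoved.
- **Checks that failed:** the final board-outline rectangles were spoiled by stray depth points, and the square stack's small bar couldn't be measured because the large bar covers it. Board centres therefore come from the first top view and from the wrist pictures.

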